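Slide a plate onto a clamping jig and wind the jaw shut

ROBOT

A 6-joint arm with a two-finger parallel gripper is mounted at the origin on a cart in front of the work surface, level with it; the furniture and walls round the work are solid. World frame = base frame: x ahead of the robot, y to its left, z up, the work surface at z = 0. Lengths are in m, angles in rad, forces in N, time in s.
With the tool pointing down it reaches from about 0.3 to 0.85 m from the base axis. Payload 4.2 kg.
Tool frame: the origin (TCP) lies at the very end of the fingers, on their centre line; the grasp point (between the pads) lies 19 mm behind it; z points along the fingers, y is the line along which they close (so a half turn about z gives the same grasp; the last joint's range is limited). The gripper opens to 91 mm and grips with 3 to 60 N. Pads are 32 mm wide; open, the fingers measure 118 mm over their backs; the gripper's body (76 mm by 178 mm) begins 60 mm behind the grasp point.
Start: joints at [1.234, 0.32, 1.565, -0, 1.257, -0.02], TCP at [0.179, 0.546, 0.214] pointing down, gripper open.
Joint ranges: [-3.11, 3.11], [-0.84, 2.01], [0.21, 2.61], [-1.34, 4.49], [0.05, 2.63], [-2.56, 2.56]. Speed limits (rad/s): [2.57, 2.57, 3.14, 3.14, 3.14, 3.14].

INTERFACE

Orientations are given as a rotation vector (axis times angle).
In Python, from plant import ctrl gives the robot as it stands.
- The arm moves only by the tool play_rows, never from a script. Its arguments are lists of equal length, an entry for each row: "xyz": the shift along the tool's x, y, z in m, a list of three; "angular": the turn, a rotation vector about the tool's x, y, z in rad, a list of three; "grip": the closure in counts, from 0 (fully open) to 255 (shut). A call has 1 to 12 rows; each row is the pose to reach, as a shift and turn from the pose commanded when the call began, along the tool's axes at that moment; what a row does not reach only later rows make up. A row lasts 1/10 s, in which the tool goes at most 50 mm and 8.59 degrees, less where a joint would pass 70% of its speed; a pose out of reach is approached as far as the arm can. A call with a gripper value outside its range is refused whole. The fingers move at their own pace and stop on an object; "force" is the grip in N (left out, the last holds). Time passes only in rows, so rows that repeat a pose let the fingers close. It gives the time, the measured TCP pose, the force, the opening and the grip force at its end, in the units of the state.
- ctrl.read_state(): the state, without advancing time (a new reading comes with each control period).
- ctrl.grab_frame(name): name is "side" or "top" or "wrist"; returns the picture (400x640x3 uint8, red, green, blue); there is no depth.
- ctrl.camera_model(name): a dict with "intrinsics" (3x3 intrinsics, pixels), "dist_coeffs" ([k1, k2, p1, p2, k3] as OpenCV has them; the pictures are not rectified), "view" (4x4, takes a point from world to camera coordinates). Camera axes: x right, y up, looking along -z (the intrinsics and any distortion apply to the point x, -y, -z); pixel columns grow to the right and rows downward; lengths in m; the calibration is good to about 2 mm. A picture is of the moment at which its call begins: read the wrist's pose just before it. camera_model takes no time and is no camera call; for the wrist camera it gives the pose at the moment of the call.
- ctrl.hand_in(): hands the job in; it is judged then, once.
The state is a dict: "time_s": time; "joint_positions": joint angles; "joint_vel": joint speeds; "effort": joint torques, N m; "ee_pos": TCP position; "ee_rot": TCP orientation; "contact_force": force on the tool from outside, world axes, zero at the start; "ft_torque": the same for the moment, N m; "grip_width": opening from 0.0 (shut) to 1.0 (fully open); "grip_force": force on a finger pad.
Only numpy, scipy, OpenCV 4.12 (cv2) and the standard library are available. Lean on these libraries where they do the work, as an engineer would, in place of code of your own. Each camera call takes 0.05 s, during which the arm holds its last target. There are 200 camera calls.

TASK

Slide the loose aluminium plate across the desk and up the little ramp onto the bed of the clamping jig, without lifting it off the surface, until it lies flat against the end stop. Then unfold the crank's handle until it stands upright and wind the crank clockwise by it, round to its stop, so that the jaw clamps the plate square against the fence. Leave the handle upright, and leave the other things on the desk where they are.

Things in the scene. Friction and masses are not known exactly. Their poses are not given: they have to be found in the camera images.
- plate: loose flat aluminium plate, 90 (its x) x 110 (its y) x 18 mm, about 0.5 kg, with dark bore and corner holes (surface marks only); too wide to grasp, push it by its edges. Origin: centre of its underside. Starts on the desk left (+y) of the jig, nearer the robot than the bed, turned up to 0.3 rad from the jig. Either 90 mm edge may lead.
- jig: fixed low steel clamping jig, at some yaw. Origin: on the desk (z = 0) under the middle of the plate's home, where the plate's long side lies along jig y, centre at jig x = 0, y = 0, underside 5 mm up on the flat bed. Housing under the crank and jaw reach 31 mm above the desk (screw heads 36 mm). Other, fixed things stand at the back (x over 0.72 m) and far left (y over 0.25 m).
- ramp_foot (a point): middle of the foot of the ramp at the jig's open +y side: jig x = -9, y = +70 mm. The ramp (x from -63 to +45 mm) is 30 mm long and rises 5 mm to the bed, whose edge is at y = +42 mm; the plate at home overhangs that edge by 13 mm
- stop_face (a point): middle of the end stop's face at bed level: jig x = 0, y = -55 mm, z = 5 mm; the stop is a block 25 mm high above the bed, across the end of the bed, facing jig +y
- fence_face (a point): middle of the fence's face at bed level: jig x = +45, y = -8 mm, z = 5 mm; the fence is a block 25 mm high above the bed, from y = -60 to +44 mm, facing jig -x, towards the jaw
- jaw_pad: rubber-faced pad, 4 x 83 x 20 mm, on springs (8 N preload, 2 N/mm, 6 mm give) on the jaw across from the fence; origin: middle of its pressing face, which looks to jig +x. Moves to jig +x by 9.5 mm per rad of crank. At crank 0 the face is at jig x = -62 mm, 107 mm from the fence; with the plate against the fence it touches the plate at a crank value of about 1.8.
- crank (a joint): crank on a vertical axis, rad, 0 to 2.2 (stop); grows clockwise seen from above; starts at 0 to 0.25. Friction 0.25 N m, about 0.45 when clamping; stays where left. At 0 the arm points from the axis along 2.6 rad (counter-clockwise from jig +x). Arm 52 mm from axis to handle hinge, 12 mm wide, top 46 mm above the desk.
- crank_axis (a point): point on the crank's axis, at the height of the handle hinge (56 mm above the desk); at jig x = -140, y = -10 mm
- handle (a joint): fold hinge of the crank handle, rad; 0 = folded flat, lying back along the arm, the ball 14 mm past the crank's axis; 1.57 = upright (stop at 1.58); starts at 0 to 0.2. Its axis is level and square to the arm. Friction 0.05 N m: it stays where it is left.
- handle_hinge (a point): the handle's hinge at the outer end of the crank arm, on the handle's centre line, 56 mm above the desk, between two ears of the arm that are 20 mm over all and reach 4 mm above the hinge
- tape_measure: grey tape measure, 65 x 80 x 38 mm, loose, to the left; origin under its centre; to be left alone
- pill_bottle: white bottle with an orange cap, 68 mm diameter, 102 mm high, loose, at the left near the front edge; origin under its centre; to be left alone
- screwdriver: red-handled screwdriver, 27 x 200 x 26 mm, lying about along y on the desk in front of the jig; origin under its centre; to be left alone
- handle_ball (a point): centre of the black ball knob, 20 mm in diameter, on the free end of the handle, 66 mm from the hinge; a steel stem 11 mm thick joins them; the smooth ball turns between finger pads and can creep some mm out of them while it is swung

How it is judged:
By the outcome, as a careful person would: the job done as asked, in the order asked, and still so for the second after the job is handed in, with the robot touching nothing.
It also fails if it takes over 64 s, if anything falls off the work surface, if the arm or the gripper's body presses on something with over 40 N, if the wrist force passes 120 N, or if a joint passes its speed limit or range.

## Working session

There is one attempt and no reset: what is moved stays moved. The work goes in short steps, Python scripts to look and compute and a tool call to move; the robot and the scene stay as the last step left them, time stands still between calls to the robot, and variables do not carry over. Pictures are saved under pics/ and viewed, at most 10 in all, crops included, and the job is handed in when it is done.

Besides the shell and the picture viewer there is one more tool, called after "Call:" as name(argument=value, ...) on one line, values as JSON. play_rows: Moves the arm, as the interface text tells. Its arguments: {"type":"object","properties":{"xyz":{"type":"array"},"angular":{"type":"array"},"grip":{"type":"array"},"force":{"type":"number"}},"required":["xyz","angular","grip"]}

```bash
ls; mkdir -p pics; cat > h.py <<'E'
import numpy as np, cv2
from scipy.spatial.transform import Rotation as R
from plant import ctrl
def snap(n,f,crop=None,scale=1):
    m=ctrl.camera_model(n); im=np.array(ctrl.grab_frame(n))[:,:,::-1]
    cv2.imwrite('pics/raw_'+f,im)
    if crop: x0,y0,x1,y1=crop; im=im[y0:y1,x0:x1]
    if scale!=1: im=cv2.resize(im,None,fx=scale,fy=scale,interpolation=cv2.INTER_CUBIC)
    cv2.imwrite('pics/'+f,im); return m
def ray(m,px):
    K=np.array(m['intrinsics'],float);V=np.array(m['view'],float);D=np.array(m['dist_coeffs'],float)
    u=cv2.undistortPoints(np.array([[px]],float),K,D)[0,0]
    d=V[:3,:3].T@np.array([u[0],-u[1],-1]); o=-V[:3,:3].T@V[:3,3]; return o,d
def at(m,px,z):
    o,d=ray(m,px); return o+d*(z-o[2])/d[2]
def proj(m,P):
    K=np.array(m['intrinsics'],float);V=np.array(m['view'],float);D=np.array(m['dist_coeffs'],float)
    p=np.atleast_2d(P)@V[:3,:3].T+V[:3,3]; p=p*[1,-1,-1]
    return cv2.projectPoints(p,np.zeros(3),np.zeros(3),K,D)[0][:,0]
def st():
    s=ctrl.read_state(); print({k:np.round(s[k],4) for k in('time_s','joint_positions','ee_pos','ee_rot','contact_force','grip_width','grip_force')}); return s
E
python3 - <<'E'
from h import *
st()
for n in('top','side'):
    m=snap(n,n+'1.png',None,1.25); print(n,np.round(-np.array(m['view'])[:3,:3].T@np.array(m['view'])[:3,3],3))
E
```

```text
pics
{'time_s': np.float64(0.0), 'joint_positions': array([ 1.234 ,  0.3203,  1.5657,  0.    ,  1.2574, -0.02  ]), 'ee_pos': array([0.179 , 0.5459, 0.2131]), 'ee_rot': array([-4.9550e-01, -3.1019e+00,  2.7000e-03]), 'contact_force': array([0.3459, 0.5978, 0.0412]), 'grip_width': np.float64(0.9996), 'grip_force': np.float64(0.0)}
top [ 0.454 -0.055  1.142]
side [ 0.242 -0.742  0.771]
```

View pics/top1.png

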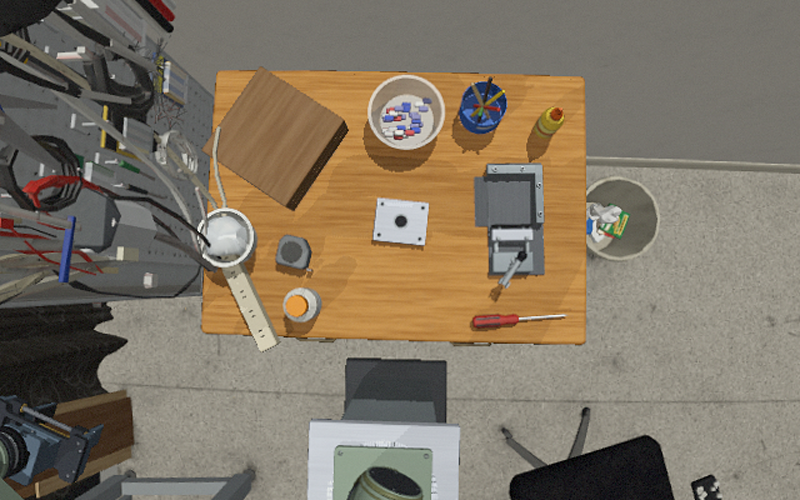

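View pics/side1.png

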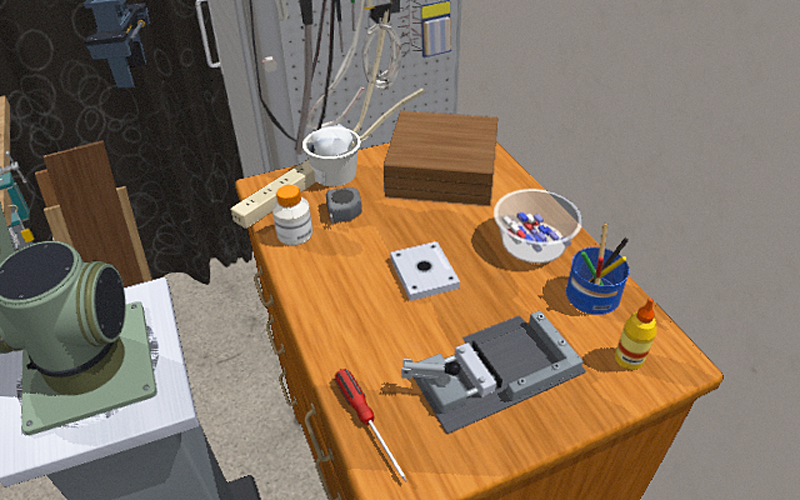

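The top view shows +x up and +y left. The plate is at about (400,221), the jig at (515,220) and the crank ball at (521,257), with the arm pointing to the lower left. The screwdriver lies below the jig. I'll enlarge the plate and jig next.

```bash
python3 - <<'E'
import cv2
im=cv2.imread('pics/raw_top1.png')[120:230,290:450]
cv2.imwrite('pics/c1.png',cv2.resize(im,None,fx=5,fy=5,interpolation=cv2.INTER_CUBIC))
E
```

```text
(no output)
```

View pics/c1.png

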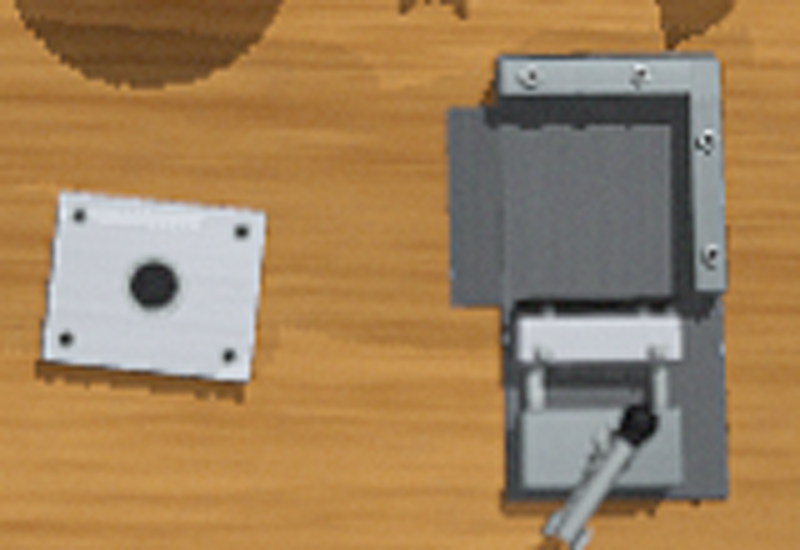

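The plate corners in the crop are (60,192), (266,211), (249,382) and (42,360). The ramp foot edge runs (448,107) to (452,305), and the fence face top edge is at row 95. The crank ball is at about (637,423), with the hinge end near (565,535).

```bash
cat >> h.py <<'E'
def cp(p): return (p[0]/5+290-.4,p[1]/5+120-.4)
E
python3 - <<'E'
from h import *
from scipy.optimize import least_squares
m=ctrl.camera_model('top')
# jig fit: (jig x,y,z) -> crop px
J=[((-63,72,0),(452,305)),((45,72,0),(448,107)),((45,44,30),(500,95)),((45,-55,30),(690,94)),((-60,-55,30),(693,291))]
Pj=np.array([a for a,b in J])/1e3; px=np.array([cp(b) for a,b in J])
def T(q,P): 
    c,s=np.cos(q[2]),np.sin(q[2]); P=np.atleast_2d(P); return np.c_[q[0]+c*P[:,0]-s*P[:,1],q[1]+s*P[:,0]+c*P[:,1],P[:,2]]
f=lambda q:(proj(m,T(q,Pj))-px).ravel()
r=least_squares(f,[.58,-.2,0]); print('jig',r.x,np.round(r.fun*1,2))
Q=np.array([(45,55,18),(45,-55,18),(-45,-55,18),(-45,55,18)])/1e3
pq=np.array([cp(b) for b in[(60,192),(266,211),(249,380),(44,360)]])
r2=least_squares(lambda q:(proj(m,T(q,Q))-pq).ravel(),[.5,.05,0]);print('plate',r2.x,np.round(r2.fun,2))
np.save('jig.npy',r.x)
def inv(q,p):
    c,s=np.cos(q[2]),np.sin(q[2]); d=np.array(p[:2])-q[:2]; return c*d[0]+s*d[1],-s*d[0]+c*d[1]
print('plate in jig',inv(r.x,r2.x),'yaw',r2.x[2]-r.x[2])
ax=T(r.x,[-.140,-.010,.056])[0]; print('axis',ax)
for h in(.056,.06,.066):
  b=at(m,cp((637,423)),h); print('ball',b, 'ang in jig', np.arctan2(*(ax-b)[1::-1])-r.x[2], np.linalg.norm((b-ax)[:2]))
for d in (0,.1,.2): 
  th=r.x[2]+2.6-d; hh=ax+.052*np.array([np.cos(th),np.sin(th),0]); print(d,hh,(proj(m,hh)-[290,120]+.4)*5, (proj(m,ax-.014*np.array([np.cos(th),np.sin(th),0]))-[290,120]+.4)*5)
for n,p in dict(tape=(293,253),bottle=(300,305),sd1=(474,322),sd2=(566,316)).items(): print(n,at(m,(p[0]/1.25,p[1]/1.25),.02))
E
```

```text
jig [ 0.63696078 -0.24962329  0.03608475] [-0.86  0.2  -0.91 -0.16  0.61 -0.06  0.22 -0.19  0.9   0.19]
plate [ 0.57656893 -0.02385619 -0.07030876] [-0.12 -0.12  0.15 -0.04  0.35  0.08 -0.38  0.08]
plate in jig (np.float64(-0.05220754524074865), np.float64(0.22779888366427076)) yaw -0.10639350561461339
axis [ 0.49741268 -0.26466755  0.056     ]
ball [ 0.5086621  -0.27063157  0.056     ] ang in jig 2.618022763291559 0.01273259363779807
ball [ 0.50845898 -0.26983877  0.06      ] ang in jig 2.6676711898255334 0.012196816848516263
ball [ 0.50815431 -0.26864958  0.066     ] ang in jig 2.7505035974962944 0.01145596429976709
0 [ 0.45191639 -0.23948645  0.056     ] [[574.01121906 534.04931914]] [[638.62782471 421.06428392]]
0.1 [ 0.4546576 -0.2350702  0.056    ] [[565.34719748 528.38238627]] [[640.95333252 422.58072826]]
0.2 [ 0.457826   -0.23094968  0.056     ] [[557.2820679  521.88057153]] [[643.11956765 424.32068608]]
tape [0.50279396 0.20122255 0.02      ]
bottle [0.39426042 0.18202126 0.02      ]
sd1 [ 0.36963537 -0.18156401  0.02      ]
sd2 [ 0.38632546 -0.37309812  0.02      ]
```

```bash
cat >> h.py <<'E'
def go(x,y,z,yaw,s=None):
    "tool shift & turn from present pose to a down-pointing pose with tool y at angle yaw"
    s=s or ctrl.read_state(); A=R.from_rotvec(s['ee_rot'])
    B=R.from_matrix(np.array([[np.sin(yaw),np.cos(yaw),0],[-np.cos(yaw),np.sin(yaw),0],[0,0,-1]]))
    print('shift',np.round(A.inv().apply(np.array([x,y,z])-s['ee_pos']),4),'turn',np.round((A.inv()*B).as_rotvec(),3))
jq=np.load('jig.npy') if __import__('os').path.exists('jig.npy') else None
def jw(x,y):
    c,s=np.cos(jq[2]),np.sin(jq[2]); return jq[0]+c*x-s*y, jq[1]+s*x+c*y
def wj(p):
    c,s=np.cos(jq[2]),np.sin(jq[2]); d=np.array(p[:2])-jq[:2]; return np.array([c*d[0]+s*d[1],-s*d[0]+c*d[1]])
E
python3 - <<'E'
from h import *
s=ctrl.read_state(); print(R.from_rotvec(s['ee_rot']).as_matrix().round(3))
go(.49,-.02,.25,jq[2]+np.pi/2)
E
```

```text
[[-0.95   0.312 -0.001]
 [ 0.312  0.95  -0.002]
 [ 0.    -0.002 -1.   ]]Traceback (most recent call last):
  File "<stdin>", line 3, in <module>
  File "h.py", line 26, in go
    B=R.from_matrix(np.array([[np.sin(yaw),np.cos(yaw),0],[-np.cos(yaw),np.sin(yaw),0],[0,0,-1]]))
  File "scipy/spatial/transform/_rotation.pyx", line 1143, in scipy.spatial.transform._rotation.Rotation.from_matrix
ValueError: Non-positive determinant (left-handed or null coordinate frame) in rotation matrix 0: [[ 0.99934902 -0.03607692  0.        ]
 [ 0.03607692  0.99934902  0.        ]
 [ 0.          0.         -1.        ]].
```

```bash
sed -i 's/\[\[np.sin(yaw),np.cos(yaw),0\],\[-np.cos(yaw)/[[-np.sin(yaw),np.cos(yaw),0],[np.cos(yaw)/' h.py
python3 - <<'E'
from h import *
go(.49,-.02,.25,jq[2]+np.pi/2)
E
```

```text
shift [-0.4719 -0.441  -0.0361] turn [-0.002 -0.    -0.353]
```

Call:
play_rows(xyz=[[-0.04, -0.037, -0.036], [-0.08, -0.075, -0.036], [-0.12, -0.112, -0.036], [-0.16, -0.15, -0.036], [-0.2, -0.187, -0.036], [-0.24, -0.224, -0.036], [-0.28, -0.262, -0.036], [-0.32, -0.299, -0.036], [-0.36, -0.336, -0.036], [-0.4, -0.374, -0.036], [-0.44, -0.411, -0.036], [-0.472, -0.441, -0.036]], angular=[[0, 0, -0.03], [0, 0, -0.06], [0, 0, -0.09], [0, 0, -0.12], [0, 0, -0.15], [0, 0, -0.18], [0, 0, -0.21], [0, 0, -0.24], [0, 0, -0.27], [0, 0, -0.3], [0, 0, -0.33], [0, 0, -0.353]], grip=[115, 115, 115, 115, 115, 115, 115, 115, 115, 115, 115, 115])

```text
time_s: 1.3
ee_pos: [0.4643, 0.0262, 0.2498]
ee_rot: [0.058, -3.141, -0.001]
contact_force: [1.3, 1.5, -0.3]
grip_width: 0.547
grip_force: 0.0
```

```bash
python3 - <<'E'
from h import *
st(); m=snap('wrist','w1.png',None,1.25)
V=np.array(m['view']);print(-V[:3,:3].T@V[:3,3])
for p in[(320,200),(0,0),(640,0),(0,400),(640,400)]: print(p,at(m,p,0).round(3))
go(.49,-.02,.25,jq[2]+np.pi/2)
E
```

```text
{'time_s': np.float64(1.3), 'joint_positions': array([ 3.1300e-02,  1.2220e-01,  1.7357e+00,  4.0000e-04,  1.2838e+00,
       -1.5765e+00]), 'ee_pos': array([0.4643, 0.0262, 0.2498]), 'ee_rot': array([ 5.790e-02, -3.141e+00, -6.000e-04]), 'contact_force': array([ 1.271 ,  1.4952, -0.3151]), 'grip_width': np.float64(0.5471), 'grip_force': np.float64(0.0)}
[0.38672822 0.02214134 0.42073111]
(320, 200) [0.511 0.027 0.   ]
(0, 0) [ 0.258 -0.396  0.   ]
(640, 0) [0.227 0.43  0.   ]
(0, 400) [ 0.943 -0.584  0.   ]
(640, 400) [0.897 0.669 0.   ]
shift [-0.0206 -0.0404 -0.0001] turn [-0.006  0.003 -0.003]
```

View pics/w1.png

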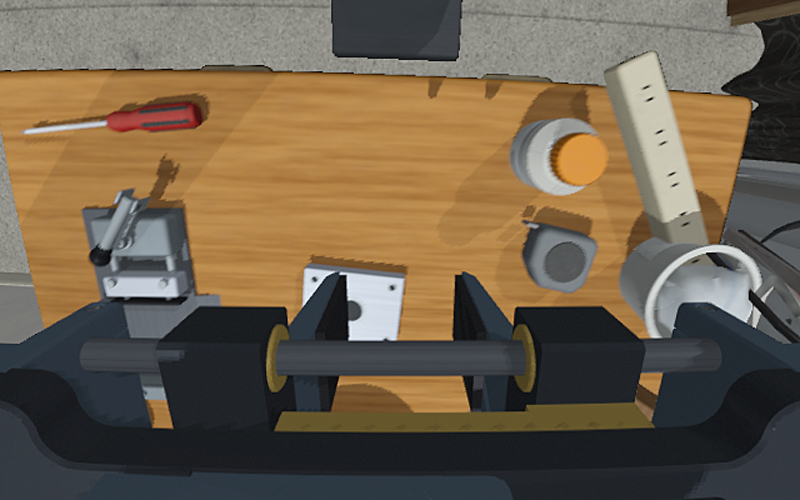

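The wrist view shows the plate's near-edge corners at about (305,265) and (406,270), and the crank ball at (100,256) with its hinge near (127,195). The fingers hide the rest.

```bash
python3 - <<'E'
from h import *
from scipy.optimize import least_squares
m=ctrl.camera_model('wrist')
for p in[(305,265),(406,271)]: print(at(m,np.array(p)/1.25,.018))
print('ball',at(m,np.array((100,256))/1.25,.058),'jawL,R top',at(m,np.array((104,277))/1.25,.03),at(m,np.array((186,274))/1.25,.03))
c,s=np.cos(-.0703),np.sin(-.0703)
for q in[(-.045,-.055),(-.045,.055)]: print('exp',.5766+c*q[0]-s*q[1],-.0239+s*q[0]+c*q[1])
# refit jig with foot 70
mt=ctrl.camera_model('top')
def T(q,P): 
    c,s=np.cos(q[2]),np.sin(q[2]); return np.c_[q[0]+c*P[:,0]-s*P[:,1],q[1]+s*P[:,0]+c*P[:,1],P[:,2]]
J=[((-63,70,0),(452,305)),((45,70,0),(448,107)),((45,44,30),(500,95)),((45,-55,30),(690,94))]
P=np.array([a for a,b in J])/1e3; px=np.array([cp(b) for a,b in J])
r=least_squares(lambda q:(proj(mt,T(q,P))-px).ravel(),jq); print(r.x,r.fun.round(2)); np.save('jig.npy',r.x)
E
```

```text
[ 0.53137304 -0.08478269  0.018     ]
[0.53429218 0.02584202 0.018     ]
ball [ 0.51578518 -0.28527057  0.058     ] jawL,R top [ 0.54994983 -0.30861286  0.03      ] [ 0.54244224 -0.21288361  0.03      ]
exp 0.5278478352153549 -0.07560325356117178
exp 0.5355744672587811 0.03412504341488404
[ 0.63684692 -0.24927382  0.03751078] [-0.2   0.27 -0.32 -0.09  0.45 -0.    0.06 -0.18]
```

```bash
python3 - <<'E'
from h import *
print(jq); p=wj((.5766,-.0239)); print('plate in jig',p)
x,y=jw(p[0]-.078,p[1]); st(); print(x,y); go(x,y,.008,jq[2]+np.pi/2)
E
```

```text
[ 0.63684692 -0.24927382  0.03751078]
plate in jig [-0.05175258  0.22747466]
{'time_s': np.float64(1.35), 'joint_positions': array([ 0.0221,  0.1263,  1.7313, -0.0067,  1.2808, -1.5799]), 'ee_pos': array([0.4681, 0.0197, 0.2496]), 'ee_rot': array([-0.052 ,  3.138 , -0.0101]), 'contact_force': array([ 4.1591, -4.4796,  0.5174]), 'grip_width': np.float64(0.5509), 'grip_force': np.float64(0.0)}
0.4986548688465386 -0.02682515460611931
shift [-0.0283 -0.046   0.242 ] turn [-0.006  0.003 -0.004]
```

Call:
play_rows(xyz=[[0, 0, 0], [0, 0, 0]], angular=[[0, 0, 0], [0, 0, 0]], grip=[115, 115])

```text
time_s: 1.55
ee_pos: [0.4634, 0.0284, 0.2495]
ee_rot: [0.055, -3.14, -0.001]
contact_force: [-0.1, 0.5, 0.7]
grip_width: 0.549
grip_force: 0.0
```

```bash
python3 - <<'E'
from h import *
st(); go(.4987,-.0268,.008,jq[2]+np.pi/2)
E
```

```text
{'time_s': np.float64(1.55), 'joint_positions': array([ 3.6000e-02,  1.2180e-01,  1.7370e+00,  8.0000e-04,  1.2843e+00,
       -1.5703e+00]), 'ee_pos': array([0.4634, 0.0284, 0.2495]), 'ee_rot': array([ 5.5300e-02, -3.1396e+00, -1.1000e-03]), 'contact_force': array([-0.0604,  0.4688,  0.6564]), 'grip_width': np.float64(0.5487), 'grip_force': np.float64(0.0)}
shift [-0.0337 -0.0566  0.2414] turn [ 0.001 -0.002 -0.002]
```

Call:
play_rows(xyz=[[-0.02, -0.034, 0.02], [-0.034, -0.057, 0.04], [-0.034, -0.057, 0.08], [-0.034, -0.057, 0.12], [-0.034, -0.057, 0.16], [-0.034, -0.057, 0.2], [-0.034, -0.057, 0.225], [-0.034, -0.057, 0.241], [-0.034, -0.057, 0.241], [-0.034, -0.057, 0.241]], angular=[[0, 0, 0], [0, 0, 0], [0, 0, 0], [0, 0, 0], [0, 0, 0], [0, 0, 0], [0, 0, 0], [0, 0, 0], [0, 0, 0], [0, 0, 0]], grip=[115, 115, 115, 115, 115, 115, 115, 115, 115, 115])

```text
time_s: 2.55
ee_pos: [0.5, -0.0262, 0.0094]
ee_rot: [-0.06, 3.141, 0.0]
contact_force: [0.8, 0.5, -0.1]
grip_width: 0.551
grip_force: 0.0
```

```bash
python3 - <<'E'
from h import *
st(); x,y=jw(-.007-.045-.016,.2275); go(x,y,.008,jq[2]+np.pi/2)
E
```

```text
{'time_s': np.float64(2.55), 'joint_positions': array([-7.5500e-02,  4.3210e-01,  1.9996e+00,  3.0000e-04,  7.0980e-01,
       -1.6848e+00]), 'ee_pos': array([ 0.5   , -0.0262,  0.0094]), 'ee_rot': array([-6.0100e-02,  3.1409e+00,  3.0000e-04]), 'contact_force': array([ 0.7805,  0.5412, -0.1142]), 'grip_width': np.float64(0.5508), 'grip_force': np.float64(0.0)}
shift [-0.0604 -0.0006  0.0014] turn [0.    0.    0.001]
```

Call:
play_rows(xyz=[[-0.006, 0, 0], [-0.012, 0, 0], [-0.018, 0, 0], [-0.024, 0, 0], [-0.03, 0, 0], [-0.036, 0, 0], [-0.042, 0, 0], [-0.048, 0, 0], [-0.053, 0, 0], [-0.057, 0, 0], [-0.06, 0, 0], [-0.06, 0, 0]], angular=[[0, 0, 0], [0, 0, 0], [0, 0, 0], [0, 0, 0], [0, 0, 0], [0, 0, 0], [0, 0, 0], [0, 0, 0], [0, 0, 0], [0, 0, 0], [0, 0, 0], [0, 0, 0]], grip=[115, 115, 115, 115, 115, 115, 115, 115, 115, 115, 115, 115])

```text
time_s: 3.75
ee_pos: [0.561, -0.0253, 0.0089]
ee_rot: [-0.057, 3.139, 0.0]
contact_force: [-0.2, 0.5, -0.0]
grip_width: 0.551
grip_force: 0.6
```

```bash
python3 - <<'E'
from h import *
s=st(); print('tool in jig',wj(s['ee_pos'])); m=snap('top','t2.png',(250,120,450,230),4)
E
```

```text
{'time_s': np.float64(3.75), 'joint_positions': array([-6.5700e-02,  5.0330e-01,  1.8581e+00,  3.0000e-04,  7.7840e-01,
       -1.6729e+00]), 'ee_pos': array([ 0.561 , -0.0253,  0.0089]), 'ee_rot': array([-5.6900e-02,  3.1393e+00,  1.0000e-04]), 'contact_force': array([-0.1571,  0.5155, -0.0474]), 'grip_width': np.float64(0.5506), 'grip_force': np.float64(0.5829)}
tool in jig [-0.0674228   0.22667646]
```

View pics/t2.png

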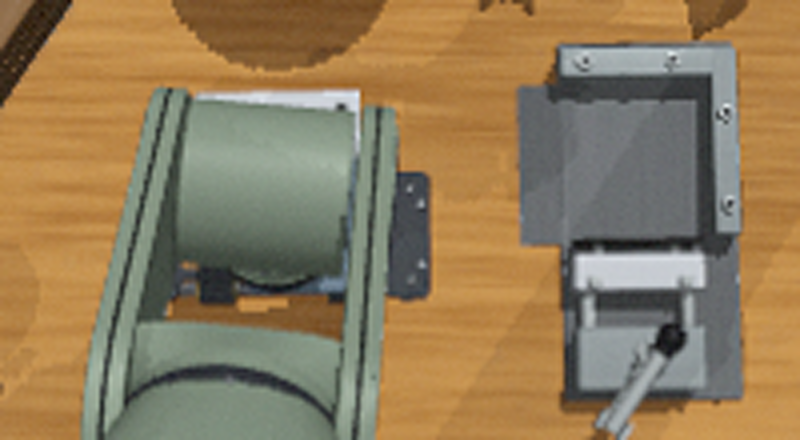

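The plate has moved and its front-right corner shows at (358,90), as expected. Next I retract, rise, and turn to get behind its +y end.

```bash
python3 - <<'E'
from h import *
m=ctrl.camera_model('top'); c=at(m,(358/4+250-.4,90/4+120-.4),.018); print('corner jig',wj(c))
x,y=jw(-.007,.312); print(x,y); go(x,y,.009,jq[2])
E
```

```text
corner jig [0.03969411 0.17738103]
0.6181512276581422 0.062244192780558955
shift [-0.0603  0.0854  0.    ] turn [0.002 0.002 1.57 ]
```

Call:
play_rows(xyz=[[0.015, 0, 0], [0.015, 0, -0.04], [0.015, 0, -0.07], [0.0, 0.02, -0.07], [-0.015, 0.04, -0.07], [-0.03, 0.06, -0.07], [-0.045, 0.08, -0.07], [-0.06, 0.088, -0.07], [-0.06, 0.088, -0.07], [-0.06, 0.088, -0.07], [-0.06, 0.088, -0.07], [-0.06, 0.088, -0.07]], angular=[[0, 0, 0], [0, 0, 0.1], [0, 0, 0.25], [0, 0, 0.4], [0, 0, 0.54], [0, 0, 0.68], [0, 0, 0.82], [0, 0, 0.96], [0, 0, 1.1], [0, 0, 1.24], [0, 0, 1.38], [0, 0, 1.52]], grip=[115, 115, 115, 115, 115, 115, 115, 115, 115, 115, 115, 115])

```text
time_s: 5.0
ee_pos: [0.6181, 0.065, 0.0791]
ee_rot: [2.128, 2.308, 0.004]
contact_force: [-0.1, 0.0, -0.1]
grip_width: 0.549
grip_force: 0.0
```

```bash
python3 - <<'E'
from h import *
st(); x,y=jw(-.007,.3145); go(x,y,.009,jq[2])
E
```

```text
{'time_s': np.float64(5.0), 'joint_positions': array([8.6200e-02, 4.9730e-01, 1.6416e+00, 2.0000e-04, 9.9940e-01,
       4.8000e-03]), 'ee_pos': array([0.6181, 0.065 , 0.0791]), 'ee_rot': array([2.128 , 2.3083, 0.004 ]), 'contact_force': array([-0.1448,  0.0443, -0.0875]), 'grip_width': np.float64(0.5489), 'grip_force': np.float64(0.0)}
shift [-0.0003 -0.0003  0.0701] turn [ 0.003 -0.     0.044]
```

Call:
play_rows(xyz=[[0, 0, 0.02], [0, 0, 0.05], [0, 0, 0.07], [0, 0, 0.07], [-0.01, 0, 0.07], [-0.018, 0, 0.07], [-0.026, 0, 0.07], [-0.034, 0, 0.07], [-0.042, 0, 0.07], [-0.05, 0, 0.07], [-0.058, 0, 0.07], [-0.066, 0, 0.07]], angular=[[0, 0, 0.044], [0, 0, 0.044], [0, 0, 0.044], [0, 0, 0.044], [0, 0, 0.044], [0, 0, 0.044], [0, 0, 0.044], [0, 0, 0.044], [0, 0, 0.044], [0, 0, 0.044], [0, 0, 0.044], [0, 0, 0.044]], grip=[115, 115, 115, 115, 115, 115, 115, 115, 115, 115, 115, 115])

```text
time_s: 6.2
ee_pos: [0.6226, -0.0015, 0.0091]
ee_rot: [2.173, 2.269, 0.001]
contact_force: [-0.5, 4.3, 2.3]
grip_width: 0.549
grip_force: 2.0
```

```bash
python3 - <<'E'
from h import *
s=st(); print(wj(s['ee_pos'])); m=snap('top','t3.png',(290,120,450,230),5)
E
```

```text
{'time_s': np.float64(6.2), 'joint_positions': array([-2.110e-02,  5.774e-01,  1.705e+00,  3.000e-04,  8.590e-01,
       -6.420e-02]), 'ee_pos': array([ 0.6226, -0.0015,  0.0091]), 'ee_rot': array([2.1732e+00, 2.2686e+00, 6.0000e-04]), 'contact_force': array([-0.5187,  4.3331,  2.2832]), 'grip_width': np.float64(0.5494), 'grip_force': np.float64(1.961)}
[-0.00495969  0.24810698]
```

View pics/t3.png

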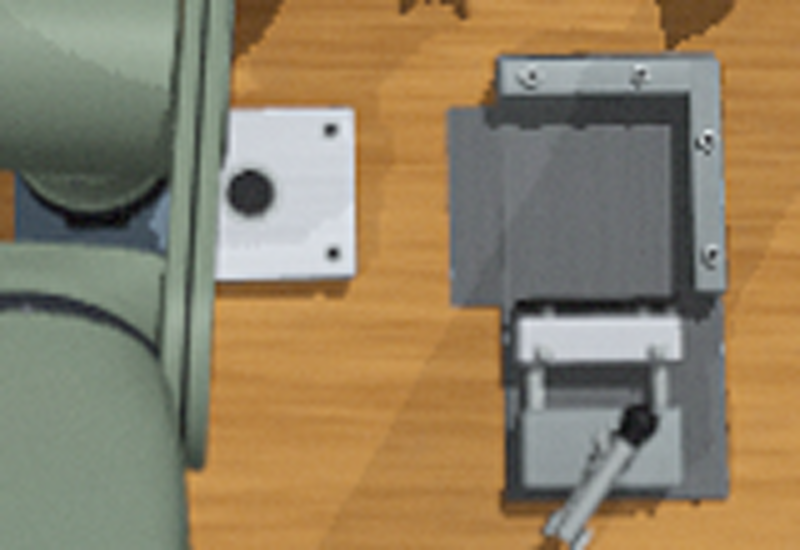

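```bash
python3 - <<'E'
from h import *
m=ctrl.camera_model('top')
a,b=[at(m,cp(p),.018) for p in[(354.5,109),(356.5,278)]]; print(wj(a),wj(b),'yaw err',np.arctan2((a-b)[1],(a-b)[0])-jq[2], 'centre jig x',(wj(a)+wj(b))/2)
# jaw pad, check its top edge & fence
print('jaw',wj(at(m,cp((520,318)),.028)),wj(at(m,cp((682,316)),.028)))
x,y=jw(-.007,.071); go(x,y,.009,jq[2])
E
```

```text
[0.04081176 0.12073342] [-0.04920384  0.12137501] yaw err -0.00712737743209764 centre jig x [-0.00419604  0.12105421]
jaw [-0.07228974  0.03740743] [-0.07225663 -0.04721321]
shift [-0.1756 -0.003   0.0002] turn [0.    0.001 0.005]
```

Call:
play_rows(xyz=[[-0.006, 0, 0], [-0.012, 0, 0], [-0.018, 0, 0], [-0.025, 0, 0], [-0.032, 0, 0], [-0.039, 0, 0], [-0.046, 0, 0], [-0.053, -0.001, 0], [-0.06, -0.001, 0], [-0.066, -0.001, 0], [-0.072, -0.001, 0], [-0.076, -0.001, 0]], angular=[[0, 0, 0.002], [0, 0, 0.005], [0, 0, 0.005], [0, 0, 0.005], [0, 0, 0.005], [0, 0, 0.005], [0, 0, 0.005], [0, 0, 0.005], [0, 0, 0.005], [0, 0, 0.005], [0, 0, 0.005], [0, 0, 0.005]], grip=[115, 115, 115, 115, 115, 115, 115, 115, 115, 115, 115, 115])

```text
time_s: 7.45
ee_pos: [0.6246, -0.0775, 0.0088]
ee_rot: [-2.179, -2.263, 0.0]
contact_force: [1.0, 4.2, 1.5]
grip_width: 0.545
grip_force: 2.0
```

```bash
python3 - <<'E'
from h import *
s=st(); print(wj(s['ee_pos'])); m=snap('top','t4.png',(290,120,450,230),5)
E
```

```text
{'time_s': np.float64(7.45), 'joint_positions': array([-0.1417,  0.5864,  1.6872,  0.    ,  0.8684, -0.1796]), 'ee_pos': array([ 0.6246, -0.0775,  0.0088]), 'ee_rot': array([-2.1788e+00, -2.2628e+00,  3.0000e-04]), 'contact_force': array([0.9999, 4.174 , 1.5046]), 'grip_width': np.float64(0.5454), 'grip_force': np.float64(1.9549)}
[-0.00583042  0.17210952]
```

View pics/t4.png

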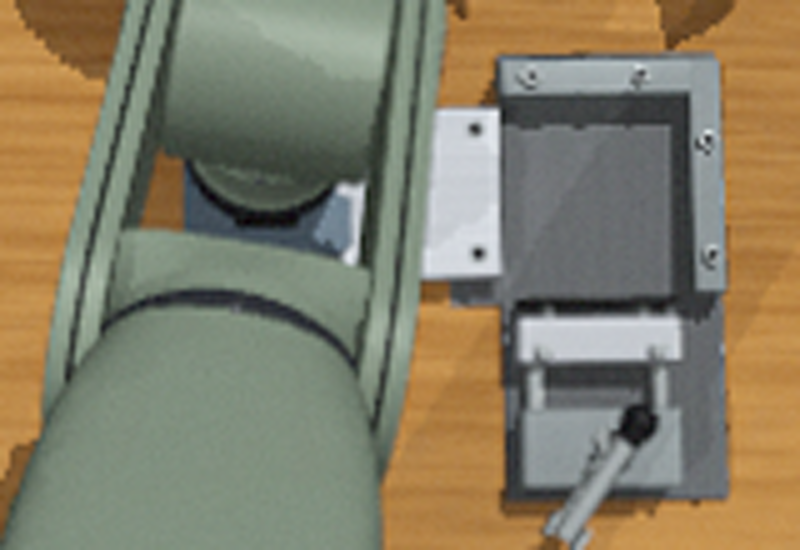

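```bash
python3 - <<'E'
from h import *
m=ctrl.camera_model('top')
for z in(.018,.023):
  a,b=[at(m,cp(p),z) for p in[(499,108.5),(500,276)]]; print(wj(a),wj(b),'yaw',np.arctan2((a-b)[1],(a-b)[0])-jq[2])
print('fence',wj(at(m,cp((500,95)),.03)),wj(at(m,cp((690,94)),.03)))
x,y=jw(-.009,.071); go(x,y,.009,jq[2])
E
```

```text
[0.04014824 0.04422203] [-0.04906799  0.04592776] yaw -0.01911673218005204
[0.03918721 0.04491785] [-0.04963224  0.04661599] yaw -0.01911673218005196
fence [0.04501192 0.04517875] [ 0.04451191 -0.05481496]
shift [-0.1005 -0.0032 -0.0002] turn [-0.     0.001  0.   ]
```

Call:
play_rows(xyz=[[-0.006, 0, 0], [-0.013, 0, 0], [-0.02, 0, 0], [-0.027, 0, 0], [-0.034, 0, 0], [-0.041, 0, -0.001], [-0.048, 0, -0.001], [-0.055, 0, -0.001], [-0.062, 0, -0.002], [-0.069, 0, -0.002], [-0.076, 0, -0.002], [-0.082, 0, -0.002]], angular=[[0, 0, 0], [0, 0, 0], [0, 0, 0], [0, 0, 0], [0, 0, 0], [0, 0, 0], [0, 0, 0], [0, 0, 0], [0, 0, 0], [0, 0, 0], [0, 0, 0], [0, 0, 0]], grip=[115, 115, 115, 115, 115, 115, 115, 115, 115, 115, 115, 115])

```text
time_s: 8.7
ee_pos: [0.6281, -0.1595, 0.0113]
ee_rot: [2.178, 2.263, 0.001]
contact_force: [-0.5, 4.2, 3.7]
grip_width: 0.552
grip_force: 2.1
```

Call:
play_rows(xyz=[[-0.003, 0, 0], [-0.006, 0, 0], [-0.009, 0, 0], [-0.012, 0, 0], [-0.014, 0, 0], [-0.016, 0, 0], [-0.018, 0, 0], [-0.018, 0, 0]], angular=[[0, 0, 0], [0, 0, 0], [0, 0, 0], [0, 0, 0], [0, 0, 0], [0, 0, 0], [0, 0, 0], [0, 0, 0]], grip=[115, 115, 115, 115, 115, 115, 115, 115])

```text
time_s: 9.5
ee_pos: [0.6285, -0.1767, 0.011]
ee_rot: [-2.179, -2.263, -0.001]
contact_force: [-0.1, 5.7, 2.9]
grip_width: 0.549
grip_force: 2.5
```

```bash
python3 - <<'E'
from h import *
s=st(); print(wj(s['ee_pos']))
E
```

```text
{'time_s': np.float64(9.5), 'joint_positions': array([-2.9200e-01,  6.1340e-01,  1.6238e+00,  1.0000e-03,  9.0460e-01,
       -3.3030e-01]), 'ee_pos': array([ 0.6285, -0.1767,  0.011 ]), 'ee_rot': array([-2.1788e+00, -2.2625e+00, -9.0000e-04]), 'contact_force': array([-0.0788,  5.7128,  2.8813]), 'grip_width': np.float64(0.5489), 'grip_force': np.float64(2.4922)}
[-0.00557047  0.07286439]
```

Call:
play_rows(xyz=[[-0.001, 0, 0], [-0.002, 0, 0], [-0.003, 0, 0], [-0.003, 0, 0]], angular=[[0, 0, 0], [0, 0, 0], [0, 0, 0], [0, 0, 0]], grip=[115, 115, 115, 115])

```text
time_s: 9.9
ee_pos: [0.6286, -0.1767, 0.011]
ee_rot: [-2.177, -2.259, -0.005]
contact_force: [0.5, 12.9, 4.9]
grip_width: 0.549
grip_force: 6.5
```

Call:
play_rows(xyz=[[-0.002, 0, 0], [-0.002, 0, 0], [0.01, 0, 0], [0.03, 0, 0], [0.04, 0, -0.03], [0.04, 0, -0.07], [0.04, 0, -0.11], [0.04, 0, -0.13], [0.06, 0, -0.13], [0.09, 0, -0.13], [0.12, 0, -0.13], [0.15, 0, -0.13]], angular=[[0, 0, 0], [0, 0, 0], [0, 0, 0], [0, 0, 0], [0, 0, -0.1], [0, 0, -0.2], [0, 0, -0.33], [0, 0, -0.46], [0, 0, -0.59], [0, 0, -0.72], [0, 0, -0.85], [0, 0, -0.98]], grip=[115, 115, 115, 115, 115, 115, 115, 115, 115, 115, 115, 115])

```text
time_s: 11.1
ee_pos: [0.6225, -0.0292, 0.1406]
ee_rot: [0.849, 3.024, -0.002]
contact_force: [1.7, 0.7, 0.1]
grip_width: 0.552
grip_force: 0.0
```

```bash
python3 - <<'E'
from h import *
s=st(); m=snap('top','t5.png',(350,120,450,235),5)
E
```

```text
{'time_s': np.float64(11.1), 'joint_positions': array([-6.4600e-02,  4.4590e-01,  1.5582e+00, -1.4000e-03,  1.1376e+00,
       -1.0871e+00]), 'ee_pos': array([ 0.6225, -0.0292,  0.1406]), 'ee_rot': array([ 8.4950e-01,  3.0244e+00, -2.1000e-03]), 'contact_force': array([1.6678, 0.6576, 0.1216]), 'grip_width': np.float64(0.5516), 'grip_force': np.float64(0.0)}
```

View pics/t5.png

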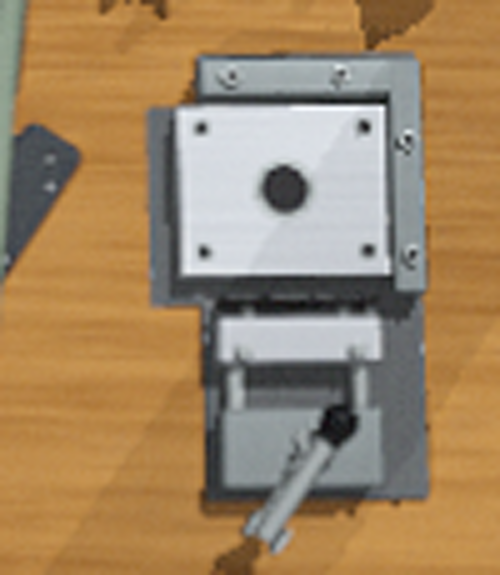

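The plate lies against the stop, with its right edge along it and square. The ball is at crop (338,426) and the hinge ears are near (267,534). I'll triangulate the ball using the first side picture.

```bash
python3 - <<'E'
from h import *
from scipy.optimize import least_squares
mt=ctrl.camera_model('top'); ms=ctrl.camera_model('side')
im=cv2.imread('pics/raw_side1.png'); sub=im[270:320,340:385].max(2); 
# ball blob in side: darkest component near (362,294)
w=(im[280:308,350:375].max(2)<45).astype(np.uint8); n,l,s,c=cv2.connectedComponentsWithStats(w); k=1+np.argmax(s[1:,4]); ps=c[k]+[350,280]; print('side blob',ps,s[k])
im=cv2.imread('pics/raw_t5.png'); w=(im[196:214,408:428].max(2)<60).astype(np.uint8); n,l,s,c=cv2.connectedComponentsWithStats(w); k=1+np.argmax(s[1:,4]); pt=c[k]+[408,196]; print('top blob',pt,s[k])
r=least_squares(lambda P:np.r_[proj(mt,P)[0]-pt,proj(ms,P)[0]-ps],[.508,-.27,.06]); print('ball',r.x,r.fun)
ax=np.r_[jw(-.14,-.01),.056]
# fit phi, h from ball and hinge
hp=(267/5+350-.4,534/5+120-.4); H=at(mt,hp,.056); print('hinge px ->',H,'axis',ax,'r',np.linalg.norm((H-ax)[:2]))
def pts(q):
    th=jq[2]+2.6-q[0]; u=np.array([np.cos(th),np.sin(th),0]); h=ax+.052*u+np.r_[q[2:],0]; return h,h-.066*np.cos(q[1])*u+[0,0,.066*np.sin(q[1])],th
def f(q):
    h,b,th=pts(q); return np.r_[proj(mt,b)[0]-pt,proj(ms,b)[0]-ps,.5*(proj(mt,h)[0]-hp),q[2:]/.0015]
r=least_squares(f,[.05,.05,0,0]); print(r.x,r.fun.round(2)); print(pts(r.x))
E
```

```text
side blob [361.37113402 294.46391753] [ 6  9 12 11 97]
top blob [417.20408163 203.75510204] [ 5  0  8 13 49]
ball [ 0.50804598 -0.26978773  0.05973639] [-0.24677856  0.61302016  0.4573711  -0.0569123 ]
hinge px -> [ 0.45185563 -0.23594746  0.056     ] axis [ 0.49732042 -0.26451706  0.056     ] r 0.05369608388613759
[ 0.03503187  0.06867945 -0.00071763  0.00083614] [ 0.21  0.43  0.95  0.    0.21 -0.02 -0.48  0.56]
(array([ 0.45197827, -0.23698539,  0.056     ]), array([ 0.50848356, -0.2707883 ,  0.06052928]), np.float64(2.602478908698878))
```

```bash
python3 - <<'E'
from h import *
st();go(.5083,-.2703,.045,1.032)
E
```

```text
{'time_s': np.float64(11.15), 'joint_positions': array([-0.059 ,  0.4455,  1.559 ,  0.0027,  1.1381, -1.0894]), 'ee_pos': array([ 0.6221, -0.0244,  0.1406]), 'ee_rot': array([-0.8398, -3.0257, -0.0034]), 'contact_force': array([-0.4068,  2.6098,  0.377 ]), 'grip_width': np.float64(0.553), 'grip_force': np.float64(0.0)}
shift [-0.0294 -0.2695  0.0951] turn [ 0.002 -0.002 -0.003]
```

Call:
play_rows(xyz=[[-0.003, -0.03, 0], [-0.006, -0.06, 0], [-0.009, -0.09, 0], [-0.012, -0.12, 0], [-0.015, -0.15, 0], [-0.018, -0.18, 0], [-0.021, -0.21, 0], [-0.024, -0.24, 0], [-0.027, -0.265, 0], [-0.029, -0.27, 0], [-0.029, -0.27, 0], [-0.029, -0.27, 0]], angular=[[0, 0, 0], [0, 0, 0], [0, 0, 0], [0, 0, 0], [0, 0, 0], [0, 0, 0], [0, 0, 0], [0, 0, 0], [0, 0, 0], [0, 0, 0], [0, 0, 0], [0, 0, 0]], grip=[115, 115, 115, 115, 115, 115, 115, 115, 115, 115, 115, 115])

```text
time_s: 12.35
ee_pos: [0.5061, -0.2743, 0.1407]
ee_rot: [-0.857, -3.022, -0.0]
contact_force: [0.5, 0.2, -0.1]
grip_width: 0.548
grip_force: 0.0
```

```bash
python3 - <<'E'
from h import *
st();go(.5083,-.2703,.045,1.032)
m=snap('wrist','w2.png',None,1.25); np.save('w2.npy',m['view']); print('expect ball px',proj(m,[.5083,-.2703,.06])*1.25, 'hinge',proj(m,[.452,-.237,.056])*1.25,'TCP-pt',proj(m,np.r_[ctrl.read_state()['ee_pos'][:2],.06])*1.25)
E
```

```text
{'time_s': np.float64(12.35), 'joint_positions': array([-5.1680e-01,  3.7570e-01,  1.6738e+00,  3.0000e-04,  1.0924e+00,
       -1.5351e+00]), 'ee_pos': array([ 0.5061, -0.2743,  0.1407]), 'ee_rot': array([-8.5690e-01, -3.0222e+00, -5.0000e-04]), 'contact_force': array([ 0.499 ,  0.1925, -0.0699]), 'grip_width': np.float64(0.5482), 'grip_force': np.float64(0.0)}
shift [0.0002 0.0045 0.0957] turn [ 0.    -0.    -0.014]
expect ball px [[407.56919024 253.44668825]] hinge [[406.12137568 153.82242026]] TCP-pt [[401.21525646 253.74258766]]
```

View pics/w2.png

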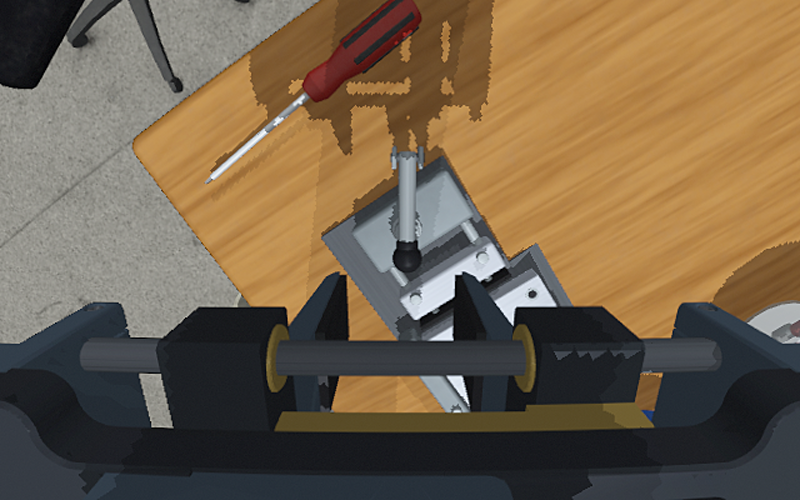

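The ball is at (407,256) and the hinge at (407,157), both matching the prediction. Now descend and grip.

Call:
play_rows(xyz=[[0, 0.0045, 0.02], [0, 0.0045, 0.05], [0, 0.0045, 0.075], [0, 0.0045, 0.09], [0, 0.0045, 0.095], [0, 0.0045, 0.095], [0, 0.0045, 0.095], [0, 0.0045, 0.095], [0, 0.0045, 0.095], [0, 0.0045, 0.095], [0, 0.0045, 0.095]], angular=[[0, 0, -0.014], [0, 0, -0.014], [0, 0, -0.014], [0, 0, -0.014], [0, 0, -0.014], [0, 0, -0.014], [0, 0, -0.014], [0, 0, -0.014], [0, 0, -0.014], [0, 0, -0.014], [0, 0, -0.014]], grip=[115, 115, 115, 115, 115, 255, 255, 255, 255, 255, 255], force=20)

```text
time_s: 13.5
ee_pos: [0.5089, -0.2711, 0.0464]
ee_rot: [0.836, 3.026, 0.001]
contact_force: [1.6, 2.2, 0.2]
grip_width: 0.198
grip_force: 20.0
```

```bash
python3 - <<'E'
from h import *
s=st(); A=R.from_rotvec(s['ee_rot']).as_matrix(); print(A.round(3))
E
```

```text
{'time_s': np.float64(13.5), 'joint_positions': array([-5.0990e-01,  4.7420e-01,  1.7860e+00,  1.1000e-03,  8.7980e-01,
       -1.5422e+00]), 'ee_pos': array([ 0.5089, -0.2711,  0.0464]), 'ee_rot': array([8.3640e-01, 3.0264e+00, 7.0000e-04]), 'contact_force': array([1.5964, 2.2289, 0.2158]), 'grip_width': np.float64(0.1979), 'grip_force': np.float64(20.0001)}
[[-0.858  0.514  0.002]
 [ 0.514  0.858 -0.   ]
 [-0.002  0.001 -1.   ]]
```

Call:
play_rows(xyz=[[0.001, 0, -0.0086], [0.0034, 0, -0.0169], [0.0067, 0, -0.0248], [0.011, 0, -0.0322], [0.0162, 0, -0.039], [0.0222, 0, -0.0451], [0.029, 0, -0.0503], [0.0358, 0, -0.0543], [0.0419, 0, -0.057], [0.0482, 0, -0.0591], [0.0546, 0, -0.0605], [0.06, 0, -0.0613]], angular=[[0, 0, 0], [0, 0, 0], [0, 0, 0], [0, 0, 0], [0, 0, 0], [0, 0, 0], [0, 0, 0], [0, 0, 0], [0, 0, 0], [0, 0, 0], [0, 0, 0], [0, 0, 0]], grip=[255, 255, 255, 255, 255, 255, 255, 255, 255, 255, 255, 255])

```text
time_s: 14.7
ee_pos: [0.4577, -0.24, 0.1088]
ee_rot: [0.836, 3.024, 0.001]
contact_force: [5.6, 4.3, 3.1]
grip_width: 0.2
grip_force: 20.0
```

```bash
python3 - <<'E'
from h import *
s=st(); go(.452,-.237,.107,1.032)
m=snap('side','s2.png',(290,200,450,320),5)
E
```

```text
{'time_s': np.float64(14.7), 'joint_positions': array([-0.5063,  0.3205,  1.8541,  0.002 ,  0.9633, -1.5389]), 'ee_pos': array([ 0.4577, -0.24  ,  0.1088]), 'ee_rot': array([8.3590e-01, 3.0243e+00, 1.1000e-03]), 'contact_force': array([5.5717, 4.3481, 3.1378]), 'grip_width': np.float64(0.2001), 'grip_force': np.float64(20.0003)}
shift [ 0.0064 -0.0003  0.0018] turn [ 0.002  0.004 -0.001]
```

View pics/s2.png

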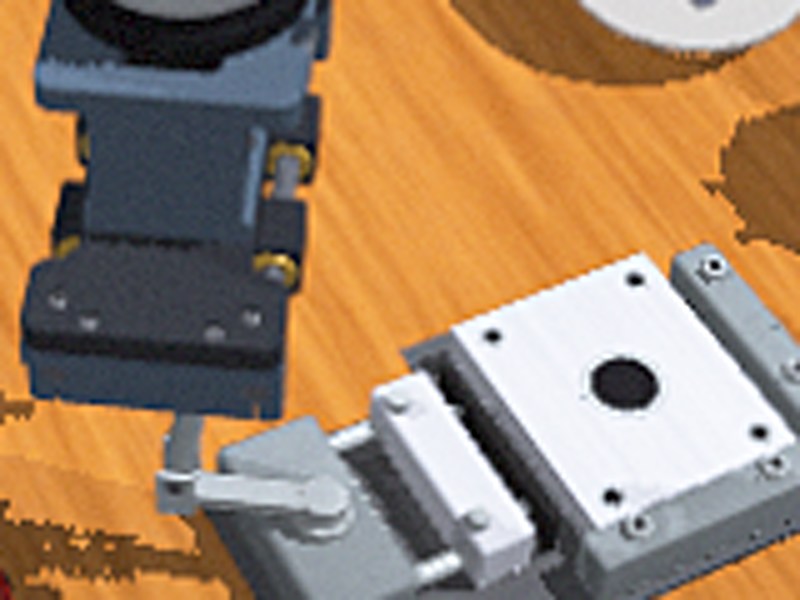

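Call:
play_rows(xyz=[[0.003, 0, 0], [0.006, 0, 0], [0.008, 0, 0.001], [0.009, 0, 0.001], [0.009, 0, 0.001]], angular=[[0, 0, 0], [0, 0, 0], [0, 0, 0], [0, 0, 0], [0, 0, 0]], grip=[255, 255, 255, 255, 255])

```text
time_s: 15.25
ee_pos: [0.4509, -0.2362, 0.109]
ee_rot: [0.835, 3.022, -0.001]
contact_force: [3.5, 4.3, 9.4]
grip_width: 0.202
grip_force: 20.0
```

```bash
python3 - <<'E'
from h import *
s=st(); ax=np.r_[jw(-.14,-.01)]; d=s['ee_pos'][:2]-ax; print('r',np.linalg.norm(d),'th',np.arctan2(d[1],d[0])); A=R.from_rotvec(s['ee_rot']).as_matrix(); print(A.round(3)); print('force in tool',A.T@s['contact_force'])
E
```

```text
{'time_s': np.float64(15.25), 'joint_positions': array([-5.0590e-01,  3.0800e-01,  1.8730e+00,  1.4000e-03,  9.5420e-01,
       -1.5384e+00]), 'ee_pos': array([ 0.4509, -0.2362,  0.109 ]), 'ee_rot': array([ 8.3490e-01,  3.0219e+00, -6.0000e-04]), 'contact_force': array([3.5369, 4.2574, 9.3887]), 'grip_width': np.float64(0.2018), 'grip_force': np.float64(20.001)}
r 0.05438047766342027 th 2.5937878774311667
[[-0.858  0.513  0.006]
 [ 0.513  0.858 -0.002]
 [-0.006  0.001 -1.   ]]
force in tool [-0.90945983  5.4820197  -9.3757001 ]
```

Call:
play_rows(xyz=[[0.001, 0, -0.002], [0.002, 0, -0.002], [0.004, 0, -0.002], [0.005, 0, -0.002], [0.005, 0, -0.002]], angular=[[0, 0, 0], [0, 0, 0], [0, 0, 0], [0, 0, 0], [0, 0, 0]], grip=[255, 255, 255, 255, 255])

```text
time_s: 15.75
ee_pos: [0.4472, -0.2342, 0.1094]
ee_rot: [0.834, 3.021, -0.002]
contact_force: [7.7, 0.6, -4.1]
grip_width: 0.202
grip_force: 20.0
```

```bash
python3 - <<'E'
from h import *
s=st(); ax=np.r_[jw(-.14,-.01)]; d=s['ee_pos'][:2]-ax; print('r',np.linalg.norm(d),'th',np.arctan2(d[1],d[0])); A=R.from_rotvec(s['ee_rot']).as_matrix(); print('force in tool',A.T@s['contact_force'])
E
```

```text
{'time_s': np.float64(15.75), 'joint_positions': array([-5.0570e-01,  3.0120e-01,  1.8823e+00,  1.0000e-03,  9.5060e-01,
       -1.5381e+00]), 'ee_pos': array([ 0.4472, -0.2342,  0.1094]), 'ee_rot': array([ 8.345e-01,  3.021e+00, -1.600e-03]), 'contact_force': array([ 7.7363,  0.6452, -4.1206]), 'grip_width': np.float64(0.2023), 'grip_force': np.float64(19.9994)}
r 0.05852314049898662 th 2.597598536140714
force in tool [-6.27737114  4.52037084  4.17213765]
```

Call:
play_rows(xyz=[[-0.0003, 0.0058, 0.001], [-0.0012, 0.0115, 0.001], [-0.0026, 0.0171, 0.001], [-0.0046, 0.0226, 0.001], [-0.0071, 0.0278, 0.001], [-0.0101, 0.0327, 0.001], [-0.0136, 0.0374, 0.001], [-0.0176, 0.0416, 0.001], [-0.0219, 0.0454, 0.001], [-0.0267, 0.0488, 0.001], [-0.0317, 0.0517, 0.001], [-0.037, 0.0541, 0.001]], angular=[[0, 0, 0.1], [0, 0, 0.2], [0, 0, 0.3], [0, 0, 0.4], [0, 0, 0.5], [0, 0, 0.6], [0, 0, 0.7], [0, 0, 0.8], [0, 0, 0.9], [0, 0, 1.0], [0, 0, 1.1], [0, 0, 1.2]], grip=[255, 255, 255, 255, 255, 255, 255, 255, 255, 255, 255, 255], force=30)

```text
time_s: 16.95
ee_pos: [0.5031, -0.2068, 0.1091]
ee_rot: [2.402, 2.023, -0.004]
contact_force: [-2.7, 0.4, 8.3]
grip_width: 0.198
grip_force: 30.0
```

```bash
cat >> h.py <<'E'
def rep():
    s=st(); ax=np.r_[jw(-.14,-.01)]; d=s['ee_pos'][:2]-ax; th=np.arctan2(d[1],d[0]); A=R.from_rotvec(s['ee_rot']).as_matrix()
    print('r',np.linalg.norm(d),'th',th,'crank~',2.6+jq[2]-th,'yaw+90',np.arctan2(A[1,1],A[0,1])+np.pi/2,'force tool',A.T@s['contact_force']); return A,d
E
python3 - <<'E'
from h import *
A,d=rep(); print('axis in tool',A.T@np.r_[-d,0])
# where the jaw pad is: dark gap etc. — ball blob in top
E
```

```text
{'time_s': np.float64(16.95), 'joint_positions': array([-0.4093,  0.3603,  1.7896, -0.0035,  0.9918, -0.2368]), 'ee_pos': array([ 0.5031, -0.2068,  0.1091]), 'ee_rot': array([ 2.4017,  2.0234, -0.0042]), 'contact_force': array([-2.6907,  0.3897,  8.2561]), 'grip_width': np.float64(0.1983), 'grip_force': np.float64(29.9983)}
r 0.05801962985547612 th 1.471720095024389 crank~ 1.1657906831295646 yaw+90 1.4002338185988412 force tool [-0.09613764 -2.72458134 -8.25363186]
axis in tool [-0.05787122  0.00414407  0.00016142]
```

Call:
play_rows(xyz=[[-0.0003, 0.0058, -0.001], [-0.0012, 0.0115, -0.001], [-0.0026, 0.0171, -0.001], [-0.0046, 0.0226, -0.001], [-0.0071, 0.0278, -0.001], [-0.0101, 0.0327, -0.001], [-0.0136, 0.0374, -0.001], [-0.0176, 0.0416, -0.001], [-0.0197, 0.0435, -0.001], [-0.0219, 0.0454, -0.001], [-0.0243, 0.0471, -0.001], [-0.0243, 0.0471, -0.001]], angular=[[0, 0, 0.1], [0, 0, 0.2], [0, 0, 0.3], [0, 0, 0.4], [0, 0, 0.5], [0, 0, 0.6], [0, 0, 0.7], [0, 0, 0.8], [0, 0, 0.85], [0, 0, 0.9], [0, 0, 0.95], [0, 0, 0.95]], grip=[255, 255, 255, 255, 255, 255, 255, 255, 255, 255, 255, 255])

```text
time_s: 18.15
ee_pos: [0.5443, -0.2372, 0.1091]
ee_rot: [-3.06, -0.704, 0.006]
contact_force: [-0.9, 3.1, 4.4]
grip_width: 0.195
grip_force: 30.0
```

```bash
python3 - <<'E'
from h import *
A,d=rep(); print('axis in tool',A.T@np.r_[-d,0])
E
```

```text
{'time_s': np.float64(18.15), 'joint_positions': array([-4.2980e-01,  4.3260e-01,  1.6688e+00, -8.0000e-04,  1.0442e+00,
        6.8910e-01]), 'ee_pos': array([ 0.5443, -0.2372,  0.1091]), 'ee_rot': array([-3.0597, -0.704 ,  0.0058]), 'contact_force': array([-0.894 ,  3.0628,  4.4008]), 'grip_width': np.float64(0.1955), 'grip_force': np.float64(30.0014)}
r 0.0544068660936741 th 0.5270083595131325 crank~ 2.110502418640821 yaw+90 0.45230633611238447 force tool [ 0.52070523 -3.15737653 -4.39402077]
axis in tool [-0.0542549   0.00406051  0.00015952]
```

Call:
play_rows(xyz=[[0, 0.002, 0], [0, 0.004, 0], [-0.0005, 0.006, 0], [-0.0005, 0.008, 0], [-0.0005, 0.008, 0]], angular=[[0, 0, 0.03], [0, 0, 0.06], [0, 0, 0.09], [0, 0, 0.09], [0, 0, 0.09]], grip=[255, 255, 255, 255, 255])

```text
time_s: 18.65
ee_pos: [0.5465, -0.2425, 0.109]
ee_rot: [-3.084, -0.564, 0.008]
contact_force: [-3.9, 9.0, 7.8]
grip_width: 0.196
grip_force: 30.0
```

```bash
python3 - <<'E'
from h import *
A,d=rep(); print('axis in tool',A.T@np.r_[-d,0])
E
```

```text
{'time_s': np.float64(18.65), 'joint_positions': array([-0.438 ,  0.4404,  1.6558,  0.0024,  1.0533,  0.7699]), 'ee_pos': array([ 0.5465, -0.2425,  0.109 ]), 'ee_rot': array([-3.0842, -0.5638,  0.0083]), 'contact_force': array([-3.8534,  8.9596,  7.8242]), 'grip_width': np.float64(0.1961), 'grip_force': np.float64(30.0016)}
r 0.05386254238652624 th 0.42149019133447846 crank~ 2.216020586819475 yaw+90 0.3616024363173802 force tool [-0.46584248 -9.79914757 -7.75240716]
axis in tool [-0.05376564  0.0032237   0.00019423]
```

Call:
play_rows(xyz=[[0, 0.001, -0.001], [0, 0.002, -0.001], [0, 0.003, -0.001], [0, 0.003, -0.001]], angular=[[0, 0, 0], [0, 0, 0], [0, 0, 0], [0, 0, 0]], grip=[255, 255, 255, 255])

```text
time_s: 19.05
ee_pos: [0.546, -0.2432, 0.109]
ee_rot: [-3.079, -0.562, 0.013]
contact_force: [-5.0, 12.4, 7.0]
grip_width: 0.196
grip_force: 30.0
```

```bash
python3 - <<'E'
from h import *
A,d=rep(); print('axis in tool',A.T@np.r_[-d,0])
E
```

```text
{'time_s': np.float64(19.05), 'joint_positions': array([-0.4406,  0.4427,  1.6519,  0.0048,  1.0603,  0.7665]), 'ee_pos': array([ 0.546 , -0.2432,  0.109 ]), 'ee_rot': array([-3.0795, -0.5625,  0.0132]), 'contact_force': array([-5.0313, 12.3631,  7.0264]), 'grip_width': np.float64(0.1955), 'grip_force': np.float64(30.0015)}
r 0.05312902390666618 th 0.41340964940710184 crank~ 2.2241011287468515 yaw+90 0.3612706203257021 force tool [ -0.37979443 -13.43016016  -6.85689365]
axis in tool [-0.05305599  0.00276862  0.00029905]
```

Call:
play_rows(xyz=[[0, 0.002, 0], [0, 0.003, 0], [0, 0.003, 0], [0, 0, 0], [0, -0.003, -0.001], [0, -0.005, -0.001], [0, -0.005, -0.001], [0, -0.005, -0.001], [0, -0.005, -0.001], [0, -0.005, -0.001], [0, -0.005, -0.001]], angular=[[0, 0, 0], [0, 0, 0], [0, 0, 0], [0, 0, 0], [0, 0, 0], [0, 0, 0], [0, 0, 0], [0, 0, 0], [0, 0, 0], [0, 0, 0], [0, 0, 0]], grip=[255, 255, 255, 255, 255, 255, 255, 115, 115, 115, 115])

```text
time_s: 20.15
ee_pos: [0.5497, -0.244, 0.1109]
ee_rot: [3.088, 0.566, 0.003]
contact_force: [-0.5, -1.0, -0.1]
grip_width: 0.513
grip_force: 0.0
```

Call:
play_rows(xyz=[[0, 0, -0.02], [0, 0, -0.06], [0, 0, -0.1], [0.03, 0.02, -0.12], [0.07, 0.04, -0.12], [0.07, 0.08, -0.12], [0.07, 0.12, -0.12], [0.07, 0.16, -0.12], [0.07, 0.2, -0.12], [0.07, 0.2, -0.12]], angular=[[0, 0, 0], [0, 0, 0], [0, 0, 0], [0, 0, 0], [0, 0, 0], [0, 0, 0], [0, 0, 0], [0, 0, 0], [0, 0, 0], [0, 0, 0]], grip=[115, 115, 115, 115, 115, 115, 115, 115, 115, 115])

```text
time_s: 21.15
ee_pos: [0.6857, -0.4108, 0.2274]
ee_rot: [3.089, 0.56, -0.002]
contact_force: [0.6, 0.6, 0.0]
grip_width: 0.548
grip_force: 0.0
```

```bash
python3 - <<'E'
from h import *
from scipy.optimize import least_squares
mt=snap('top','t6.png'); ms=snap('side','s6.png')
ax=np.r_[jw(-.14,-.01),.056]; th=jq[2]+.4; P=ax+.052*np.array([np.cos(th),np.sin(th),0])+[0,0,.066]
print('pred',P,proj(mt,P),proj(ms,P))
out=[]
for n,m in(('t6',mt),('s6',ms)):
    im=cv2.imread(f'pics/raw_{n}.png'); c=proj(m,P)[0].round().astype(int); x0,y0=c-22
    sub=im[y0:y0+44,x0:x0+44]; w=(sub.max(2)<60).astype(np.uint8); k,l,s,cc=cv2.connectedComponentsWithStats(w)
    for i in range(1,k):
        if s[i,4]>12: print(n,(cc[i]+[x0,y0]).round(1),s[i])
E
```

```text
pred [ 0.5444225  -0.24248539  0.122     ] [[410.86451396 187.62512793]] [[375.1752144  253.84102582]]
t6 [417.6 175.5] [ 3  7 41 11 80]
t6 [411.3 188.7] [18 19 10  9 54]
t6 [427.9 194.2] [35 21  9 13 35]
t6 [429.8 204.8] [38 34  6 10 26]
s6 [373.1 255.8] [15 18 11 13 96]
```

```bash
python3 - <<'E'
from h import *
from scipy.optimize import least_squares
mt=ctrl.camera_model('top'); ms=ctrl.camera_model('side')
ax=np.r_[jw(-.14,-.01),.056]
for bt,bs in(((0,0),(0,0)),((.2,.4),(.95,0))):
    pt=np.array([411.3,188.7])+bt; ps=np.array([373.1,255.8])+bs
    P=least_squares(lambda P:np.r_[proj(mt,P)[0]-pt,proj(ms,P)[0]-ps],[.544,-.242,.12]); d=(P.x-ax); print(P.x,P.fun.round(2),'r',np.hypot(*d[:2]),'th->crank',2.6+jq[2]-np.arctan2(d[1],d[0]))
    def f(q):
        th=jq[2]+2.6-q[0]; u=np.array([np.cos(th),np.sin(th),0]); b=ax+.052*u-.066*np.cos(q[1])*u+[0,0,.066*np.sin(q[1])]
        return np.r_[proj(mt,b)[0]-pt,proj(ms,b)[0]-ps]
    q=least_squares(f,[2.2,1.5]); print(q.x,q.fun.round(2))
# jaw pad gap, plate edges: save profile along jig x line at plate mid
im=cv2.imread('pics/raw_t6.png')
for y in(.03,.0,-.03):
    xs=np.arange(-.085,.056,.003); v=[im[int(round(p[1])),int(round(p[0]))].mean() for p in(proj(mt,[*jw(x,y),.024])[0] for x in xs)]
    print(y,[(int(x*1000),int(a)) for x,a in zip(xs,v)])
E
```

```text
[ 0.54081943 -0.24346198  0.11972632] [-0.22  0.52  0.41 -0.06] r 0.048326800164278066 th->crank 2.186715811115275
[2.19468854 1.50276481] [ 0.23  0.69  0.37 -0.5 ]
[ 0.54124411 -0.24441204  0.12034749] [ 0.03 -0.07 -0.05  0.01] r 0.04830633420134299 th->crank 2.2082502713349434
[2.21414343 1.50608137] [ 0.35  0.06 -0.08 -0.31]
0.03 [(-85, 71), (-82, 72), (-79, 68), (-76, 87), (-73, 156), (-69, 197), (-66, 201), (-63, 213), (-60, 215), (-57, 216), (-54, 221), (-51, 221), (-48, 22), (-45, 108), (-42, 199), (-39, 218), (-36, 218), (-33, 220), (-30, 221), (-27, 218), (-24, 218), (-21, 216), (-18, 218), (-15, 220), (-12, 221), (-9, 219), (-6, 218), (-3, 220), (0, 221), (2, 220), (5, 218), (8, 220), (11, 220), (14, 220), (17, 223), (20, 220), (23, 221), (26, 223), (29, 221), (32, 222), (35, 220), (38, 221), (41, 234), (44, 89), (47, 138), (50, 94), (53, 159), (56, 164)]
0.0 [(-85, 21), (-82, 47), (-79, 60), (-76, 74), (-73, 197), (-69, 202), (-66, 206), (-63, 215), (-60, 215), (-57, 213), (-54, 219), (-51, 132), (-48, 23), (-45, 78), (-42, 198), (-39, 220), (-36, 218), (-33, 219), (-30, 2
[... 166 characters left out ...]
7, 224), (20, 225), (23, 224), (26, 225), (29, 222), (32, 225), (35, 223), (38, 226), (41, 232), (44, 78), (47, 120), (50, 170), (53, 165), (56, 167)]
-0.03 [(-85, 56), (-82, 56), (-79, 56), (-76, 113), (-73, 164), (-69, 176), (-66, 195), (-63, 210), (-60, 206), (-57, 202), (-54, 214), (-51, 139), (-48, 34), (-45, 41), (-42, 198), (-39, 215), (-36, 218), (-33, 220), (-30, 219), (-27, 218), (-24, 221), (-21, 217), (-18, 218), (-15, 220), (-12, 220), (-9, 220), (-6, 220), (-3, 219), (0, 221), (2, 221), (5, 218), (8, 218), (11, 223), (14, 223), (17, 222), (20, 227), (23, 224), (26, 226), (29, 222), (32, 224), (35, 222), (38, 227), (41, 173), (44, 77), (47, 128), (50, 165), (53, 146), (56, 135)]
```

The crank is at about 2.2, with the plate on the fence and the pad against it. The ball seems about 3–4 mm inside upright, so I'll nudge it outward to its stop with closed fingers.

```bash
python3 - <<'E'
from h import *
st(); ax=np.r_[jw(-.14,-.01)]; th=jq[2]+.4; u=np.array([np.cos(th),np.sin(th)]); p=ax+.010*u
go(*p,.23,th-np.pi/2); go(*p,.108,th-np.pi/2)
E
```

```text
{'time_s': np.float64(21.25), 'joint_positions': array([-5.4970e-01,  6.9760e-01,  8.8270e-01,  3.0000e-04,  1.5623e+00,
        6.5970e-01]), 'ee_pos': array([ 0.6853, -0.4063,  0.229 ]), 'ee_rot': array([-3.0895e+00, -5.6440e-01,  9.0000e-04]), 'contact_force': array([-0.221 ,  0.008 ,  0.2244]), 'grip_width': np.float64(0.5472), 'grip_force': np.float64(0.0)}
shift [-0.1157 -0.1998 -0.0007] turn [-0.001  0.    -0.076]
shift [-0.1157 -0.1997  0.1213] turn [-0.001  0.    -0.076]
```

Call:
play_rows(xyz=[[-0.02, -0.035, 0], [-0.04, -0.07, 0], [-0.06, -0.105, 0], [-0.08, -0.14, 0], [-0.1, -0.175, 0], [-0.116, -0.2, 0], [-0.116, -0.2, 0], [-0.116, -0.2, 0], [-0.116, -0.2, 0], [-0.116, -0.2, 0]], angular=[[0, 0, -0.04], [0, 0, -0.076], [0, 0, -0.076], [0, 0, -0.076], [0, 0, -0.076], [0, 0, -0.076], [0, 0, -0.076], [0, 0, -0.076], [0, 0, -0.076], [0, 0, -0.076]], grip=[255, 255, 255, 255, 255, 255, 255, 255, 255, 255], force=10)

```text
time_s: 22.25
ee_pos: [0.5067, -0.2598, 0.2301]
ee_rot: [3.066, 0.684, 0.001]
contact_force: [0.6, 0.3, -0.4]
grip_width: 0.003
grip_force: 0.0
```

```bash
python3 - <<'E'
from h import *
st(); ax=np.r_[jw(-.14,-.01)]; th=jq[2]+.4; u=np.array([np.cos(th),np.sin(th)]); p=ax+.010*u
go(*p,.108,th-np.pi/2)
E
```

```text
{'time_s': np.float64(22.25), 'joint_positions': array([-4.9410e-01,  3.0100e-01,  1.5504e+00,  1.0000e-04,  1.2897e+00,
        6.3780e-01]), 'ee_pos': array([ 0.5067, -0.2598,  0.2301]), 'ee_rot': array([3.066e+00, 6.838e-01, 7.000e-04]), 'contact_force': array([ 0.5674,  0.2727, -0.3589]), 'grip_width': np.float64(0.0034), 'grip_force': np.float64(0.0)}
shift [-0.0005  0.0002  0.1221] turn [ 0.    -0.     0.001]
```

Descend inside the ball, then creep outward until contact is felt.

Call:
play_rows(xyz=[[0, 0, 0.03], [0, 0, 0.06], [0, 0, 0.09], [0, 0, 0.115], [0, 0, 0.121], [0, 0, 0.121], [0.004, 0, 0.121], [0.008, 0, 0.121], [0.011, 0, 0.121], [0.013, 0, 0.121], [0.015, 0, 0.121], [0.015, 0, 0.121]], angular=[[0, 0, 0], [0, 0, 0], [0, 0, 0], [0, 0, 0], [0, 0, 0], [0, 0, 0], [0, 0, 0], [0, 0, 0], [0, 0, 0], [0, 0, 0], [0, 0, 0], [0, 0, 0]], grip=[255, 255, 255, 255, 255, 255, 255, 255, 255, 255, 255, 255])

```text
time_s: 23.45
ee_pos: [0.5198, -0.2531, 0.1095]
ee_rot: [3.066, 0.684, 0.001]
contact_force: [-0.8, -0.7, 0.3]
grip_width: 0.005
grip_force: 0.2
```

```bash
python3 - <<'E'
from h import *
rep()
E
```

```text
{'time_s': np.float64(23.45), 'joint_positions': array([-0.473 ,  0.4079,  1.7098, -0.    ,  1.0232,  0.6588]), 'ee_pos': array([ 0.5198, -0.2531,  0.1095]), 'ee_rot': array([3.0658e+00, 6.8400e-01, 8.0000e-04]), 'contact_force': array([-0.8132, -0.6557,  0.3341]), 'grip_width': np.float64(0.0045), 'grip_force': np.float64(0.1986)}
r 0.02522244670419277 th 0.4697217850059466 crank~ 2.1677889931480068 yaw+90 0.43904094220830836 force tool [-1.01469676  0.24798707 -0.33432821]
```

Call:
play_rows(xyz=[[0.001, 0, 0], [0.002, 0, 0], [0.003, 0, 0], [0.004, 0, 0], [0.004, 0, 0]], angular=[[0, 0, 0], [0, 0, 0], [0, 0, 0], [0, 0, 0], [0, 0, 0]], grip=[255, 255, 255, 255, 255])

```text
time_s: 23.95
ee_pos: [0.5218, -0.252, 0.1092]
ee_rot: [3.066, 0.684, -0.005]
contact_force: [-4.7, -3.3, 2.2]
grip_width: 0.006
grip_force: 2.8
```

```bash
python3 - <<'E'
from h import *
rep()
E
```

```text
{'time_s': np.float64(23.95), 'joint_positions': array([-0.4685,  0.4114,  1.7049, -0.0024,  1.0276,  0.6643]), 'ee_pos': array([ 0.5218, -0.252 ,  0.1092]), 'ee_rot': array([ 3.066 ,  0.6844, -0.0048]), 'contact_force': array([-4.6531, -3.264 ,  2.2368]), 'grip_width': np.float64(0.0056), 'grip_force': np.float64(2.8302)}
r 0.027488558642681484 th 0.47425955370538553 crank~ 2.163251224448568 yaw+90 0.4392563764701696 force tool [-5.60620233  0.97421468 -2.22049324]
```

The handle is now on its upright stop at 5.6 N. I'll back off and rise clear.

Call:
play_rows(xyz=[[-0.006, 0, 0], [-0.014, 0, 0], [-0.018, 0, 0], [-0.018, 0, -0.03], [-0.018, 0, -0.07], [-0.018, 0, -0.11], [-0.018, 0, -0.14], [-0.018, -0.04, -0.14], [-0.018, -0.08, -0.14], [-0.018, -0.12, -0.14], [-0.018, -0.16, -0.14], [-0.018, -0.16, -0.14]], angular=[[0, 0, 0], [0, 0, 0], [0, 0, 0], [0, 0, 0], [0, 0, 0], [0, 0, 0], [0, 0, 0], [0, 0, 0], [0, 0, 0], [0, 0, 0], [0, 0, 0], [0, 0, 0]], grip=[255, 255, 255, 255, 255, 255, 255, 255, 255, 255, 255, 255])

```text
time_s: 25.15
ee_pos: [0.4364, -0.1109, 0.2495]
ee_rot: [-3.063, -0.688, 0.0]
contact_force: [0.2, -0.4, -0.3]
grip_width: 0.007
grip_force: 0.0
```

```bash
python3 - <<'E'
from h import *
from scipy.optimize import least_squares
st(); mt=snap('top','t7.png'); ms=snap('side','s7.png')
ax=np.r_[jw(-.14,-.01),.056]; th=jq[2]+.4; P=ax+.052*np.array([np.cos(th),np.sin(th),0])+[0,0,.066]
for n,m in(('t7',mt),('s7',ms)):
    im=cv2.imread(f'pics/raw_{n}.png'); x0,y0=proj(m,P)[0].round().astype(int)-12
    w=(im[y0:y0+24,x0:x0+24].max(2)<60).astype(np.uint8); k,l,s,cc=cv2.connectedComponentsWithStats(w)
    print(n,[((cc[i]+[x0,y0]).round(1),s[i,4]) for i in range(1,k) if s[i,4]>12])
a,b=cv2.imread('pics/raw_top1.png'),cv2.imread('pics/raw_t7.png')
for nm,(x,y) in dict(tape=(234,202),bottle=(240,244),sd=(415,256)).items(): print(nm,np.abs(a[y-18:y+18,x-25:x+25].astype(int)-b[y-18:y+18,x-25:x+25]).mean().round(1))
for y in(.045,-.045):
    xs=np.arange(.030,.052,.0015); print(y,[(round(x*1000,1),int(b[int(round(p[1])),int(round(p[0]))].mean())) for x in xs for p in[proj(mt,[*jw(x,y),.023])[0]]])
E
```

```text
{'time_s': np.float64(25.15), 'joint_positions': array([-0.2758,  0.0988,  1.7638,  0.002 ,  1.2802,  0.8524]), 'ee_pos': array([ 0.4364, -0.1109,  0.2495]), 'ee_rot': array([-3.063e+00, -6.882e-01,  1.000e-04]), 'contact_force': array([ 0.175 , -0.4228, -0.2563]), 'grip_width': np.float64(0.0068), 'grip_force': np.float64(0.0)}
t7 [(array([410.6, 187.4]), np.int32(56))]
s7 [(array([374.6, 254.3]), np.int32(94))]
tape 5.6
bottle 2.9
sd 37.9
0.045 [(np.float64(30.0), 172), (np.float64(31.5), 111), (np.float64(33.0), 111), (np.float64(34.5), 133), (np.float64(36.0), 205), (np.float64(37.5), 205), (np.float64(39.0), 223), (np.float64(40.5), 223), (np.float64(42.0), 210), (np.float64(43.5), 210), (np.float64(45.0), 99), (np.float64(46.5), 99), (np.float64(48.0), 62), (np.float64(49.5), 70), (np.float64(51.0), 70)]
-0.045 [(np.float64(30.0), 189), (np.float64(31.5), 73), (np.float64(33.0), 37), (np.float64(34.5), 37), (np.float64(36.0), 155), (np.float64(37.5), 155), (np.float64(39.0), 215), (np.float64(40.5), 220), (np.float64(42.0), 220), (np.float64(43.5), 71), (np.float64(45.0), 71), (np.float64(46.5), 101), (np.float64(48.0), 101), (np.float64(49.5), 159), (np.float64(51.0), 159)]
```

```bash
python3 - <<'E'
import cv2,numpy as np
for n in('top1','t6','t7','side1','s6','s7'):
    im=cv2.imread(f'pics/raw_{n}.png').astype(int); w=((im[:,:,2]>110)&(im[:,:,1]<60)&(im[:,:,0]<70)); 
    b=(370,245,420,270) if n[0]=='t' else (260,285,310,345)
    y,x=np.nonzero(w[b[1]:b[3],b[0]:b[2]]); print(n,len(x),x.mean() if len(x) else 0,y.mean() if len(x) else 0)
E
```

```text
top1 74 27.54054054054054 9.702702702702704
t6 13 42.15384615384615 10.0
t7 0 0 0
side1 197 25.21319796954315 35.203045685279186
s6 261 25.126436781609197 36.56704980842912
s7 192 24.932291666666668 35.265625
```

The screwdriver hasn't moved: its position matches in the side view, and the arm only hides it from above. Handing in.

```bash
python3 -c "
from plant import ctrl
print(ctrl.hand_in())"
```

```text
the job is handed in; nothing more can be done
None
```

The job is handed in at about 25 s, though no verdict came back: the plate is clamped against the stop and fence, the crank is at its stop (about 2.2 rad), the handle is upright, and the tape measure, bottle and screwdriver show no movement in the images.

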